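Clear the basket and hold the test guard's gate ajar

ROBOT

A 6-joint arm with a two-finger parallel gripper is mounted at the origin on the work surface. World frame = base frame: x ahead of the robot, y to its left, z up, the work surface at z = 0. Lengths are in m, angles in degrees, forces in N, time in s.
With the tool pointing down it reaches from about 0.3 to 0.75 m from the base axis. Payload 8.5 kg.
Tool frame: the origin (TCP) lies at the very end of the fingers, on their centre line; the grasp point (between the pads) lies 19 mm behind it (env.pinch_z is the distance from the TCP to the grasp point, in m); z points along the fingers, y is the line along which they close (so a half turn about z gives the same grasp; the last joint's range is limited). The gripper opens to 85 mm and grips with 20 to 120 N. Pads are 22 mm wide; open, the fingers measure 114 mm over their backs; the gripper's body (76 mm by 85 mm) begins 54 mm behind the grasp point. The pads swing forward as they close: fully open they stand 13 mm farther back than shut.
Start: joints at [-86.763, 21.807, 74.336, -0, 83.858, -12.336], TCP at [0.148, -0.53, 0.231] pointing down, gripper open.
Joint ranges: [-178.18, 178.18], [-50.72, 133.34], [12.68, 142.11], [-81.47, 261.47], [9.98, 163.14], [-165.26, 165.26]. Speed limits (degrees/s): [136.94, 136.94, 180, 180, 180, 180].

INTERFACE

Orientations are given as a 3x3 rotation matrix whose columns are the frame's x, y, z axes.
In Python, from rig import env, viewer gives the robot as it stands.
- The arm moves only by the tool drive_tool, never from a script. Its argument "series" is a list of rows, each a list of 3 entries, a list of its own where there are three numbers: the shift along the tool's x, y, z in m, then the turn about the tool's z in degrees, then the finger opening in m, from 0 to 0.0854. A call has 1 to 20 rows; each row is the pose to reach, as a shift and turn from the pose commanded when the call began, along the tool's axes at that moment; what a row does not reach only later rows make up. A row lasts 1/10 s, in which the tool goes at most 50 mm and 8.59 degrees, less where a joint would pass 70% of its speed; a pose out of reach is approached as far as the arm can. A call with a gripper value outside its range is refused whole. The fingers move at their own pace and stop on an object; "newtons" is the grip in N (left out, the last holds). Time passes only in rows, so rows that repeat a pose let the fingers close. It gives the time, the measured TCP pose, the force, the opening and the grip force at its end, in the units of the state.
- env.observe(): the state, without advancing time (a new reading comes with each control period).
- viewer.get_image(name): name is "scene" or "top" or "wrist"; returns a dict with "img" (400x640x3 uint8, red, green, blue), "depth" (400x640 float32, m along the optical axis (not along the pixel's ray), 0 where there is no reading), "camera_matrix" (3x3 intrinsics, pixels), "rvec" (rotation vector, rad) and "tvec" (3), from world to camera coordinates, as OpenCV has them. Camera axes: x right, y down, z forward; pixel columns grow to the right and rows downward; lengths in m; the calibration is good to about 2 mm. A picture is of the moment at which its call begins.
- env.close_job(): hands the job in; it is judged then, once.
The state is a dict: "time_s": time; "q": joint angles; "qvel": joint speeds; "joint_efforts": joint torques, N m; "position": TCP position; "tool_rot": TCP orientation; "ft_force": force on the tool from outside, world axes, zero at the start; "wrist_torque": the same for the moment, N m; "grip_width": finger opening in m; "gripper_force": force on a finger pad.
Only numpy, scipy, OpenCV 4.12 (cv2) and the standard library are available. Lean on these libraries where they do the work, as an engineer would, in place of code of your own. Each camera call takes 0.05 s, during which the arm holds its last target. There are 200 camera calls.

TASK

The wire parts basket is standing in the swing of the test guard's gate: hang it by its bail across both prongs of the double hook on the hanger post and let go of it. Then draw the gate's sagging bolt by its ball knob while the gate stays shut, lifting it so that its nose passes over the keeper's bent-up lip instead of being forced against it, and pull the self-closing gate about 30 degrees ajar. Finish while still holding the gate steady there with the gripper, the basket still on its hook and the other things on the bench left alone.

Things in the scene. Friction and masses are not known exactly. Their poses are not given: they have to be found in the camera images.
- basket_bail (a point): middle of the top bar of the basket's rigid bail: a 10 mm round steel bar, straight for 112 mm along this point's y, its centre line 130 mm above the basket's underside, 70 mm above its rim; the bail's legs run from the bar's ends down to the middles of the basket's short sides. z up, x across the bar
- basket: open wire parts basket 80 x 132 mm (x, y), 60 mm tall, 0.25 to 0.5 kg, standing on the bench in front of the gate; origin at the centre of its underside, axes as for basket_bail
- hook_rest (a point): where the bar's middle belongs on the double hook: half-way between the prongs, bar's centre line lying on them. x points towards the post, y across the prongs. Two 8 mm round prongs run along x at y = -37 and +37 mm, their tops 5 mm below this point, from the plate 39 mm behind (+x) to 33 mm in front (-x), where they turn up to 11 mm above it. The bar is laid on from above
- hanger: aluminium hanger post 30 x 30 mm, 239 mm tall (15 mm above hook_rest), on a 100 x 120 mm foot fixed to the bench; it carries the double hook. Origin on the bench under the post's front face, axes as for hook_rest
- gate_hinge (a point): point on the gate's upright hinge axis, 196 mm up; fixed. x points into the guard (away from the robot), y along the shut gate from its free edge to the hinge, z up. The shut gate (aluminium frame, clear panel) reaches 297 mm along -y, 24 to 222 mm above the bench, front face at x = 0, 25 mm thick; the guard behind it is a clear-sided frame 236 mm tall, 250 mm deep
- gate (a joint): gate angle in rad: 0 shut, 0.52 is 30 degrees; grows as the free edge swings towards the robot (about the hinge axis, clockwise seen from above), up to 1.3. Springs in the hinge push it shut with about 0.4 N m when shut and 0.66 N m at 30 degrees
- bolt_knob (a point): centre of the bolt's black ball knob, 28 mm in diameter, on a 9 mm stem leaning towards the robot; with the bolt shut 43 mm in front of the gate's face, 259 mm from the hinge along -y, 239 mm above the bench (17 mm above the gate's top). Rigid with the bolt, a 12 mm bar along y in two tall worn straps on the gate. Axes turn with the gate
- bolt (a joint): how far the bolt is drawn back (towards the hinge, along +y of the gate), in m: 0 shut, 0.042 fully back. At 0.025 and more its tip is clear of the keeper and the gate is free. It slides with about 1 N of friction and stays where it is left
- bolt_lift (a joint): how far the bolt is raised from its sagging rest, in m: 0 to 0.015. It drops by its weight (0.22 kg) when not held up. The nose under the bolt's tip is hooked 8 mm deep behind the keeper's lip, so that the bolt must be up by 9 mm or more while the first 25 mm are drawn, then it may drop again
- keeper: steel staple on the front of the guard's latch post that takes the bolt's tip; origin at the middle of the top edge of its bent-up lip; 70 mm tall, its front 15 mm before the origin, its top 39 mm above it. Fixed
- bin_a: bystander: blue plastic bin 160 x 100 x 70 mm, origin at the centre of its underside
- spray: bystander: white spray bottle, 72 mm in diameter, 215 mm tall, origin under its centre
- wrench: bystander: steel wrench 150 mm long lying on the bench
- driver: bystander: red-handled screwdriver 170 mm long lying on the bench
- fitting: bystander: brass pipe fitting 28 mm in diameter, 38 mm tall, origin under its centre
- oil_can: bystander: grey can 64 mm in diameter, 110 mm tall, origin under its centre
Things that resemble listed ones, but are neither listed nor needed, are in the scene too. Leave any orange, red or turquoise look-alike of the basket alone.

How it is judged (in metres and radians):
On the way, in this order (a step that is already met when the one before it is completed fails the run):
1. the basket hangs by its bail across both prongs of the double hook, let go of, the gate still shut (x of basket_bail in the frame of hook_rest between -0.035 and 0.035 m and y of basket_bail in the frame of hook_rest between -0.022 and 0.022 m and z of basket_bail in the frame of hook_rest between -0.008 and 0.01 m and contact force between basket and hanger above 1 N and contact force between the fingers and basket below 0.2 N and linear speed of basket below 0.05 m/s and value of joint gate below 0.05 rad), for 0.2 s.
2. the bolt is drawn clear of the keeper with the gate still shut (value of joint bolt above 0.025 m and value of joint gate below 0.08 rad), for 0.1 s.
At the end, for the whole second after the job is handed in: The gripper holds the gate or its bolt (over 1 N), the gate still at 22 to 38 degrees (0.38 to 0.66 rad), the bolt drawn over 15 mm; the basket, touched by neither gripper nor gate, hangs at rest, its bar on both prongs within 35 mm along and 22 mm across of the rest point (x of basket_bail in the frame of hook_rest between -0.035 and 0.035 m and y of basket_bail in the frame of hook_rest between -0.022 and 0.022 m and z of basket_bail in the frame of hook_rest between -0.008 and 0.01 m and contact force between basket and hanger above 1 N and contact force between the fingers and basket below 0.2 N and linear speed of basket below 0.05 m/s and value of joint gate between 0.38 and 0.66 rad and velocity of joint gate between -0.05 and 0.05 rad/s and value of joint bolt above 0.015 m and contact force between the fingers and gate above 1 N and contact force between gate and basket below 0.1 N); the arm keeps its last pose, push and grip.
It fails at once if the bolt is forced: the keeper is loaded with more than 30 N (contact force between keeper and anything else above 30 N).
It fails at once if a bystander is moved by more than 30 mm (distance of any of bin_a, spray, wrench, driver, fitting, oil_can from where it was at the start of the episode above 0.03 m).
It also fails if it takes over 61 s, if anything falls off the work surface, if the arm or the gripper's body presses on something with over 40 N, if the wrist force passes 120 N, or if a joint passes its speed limit or range.

## Working session

There is one attempt and no reset: what is moved stays moved. The work goes in short steps, Python scripts to look and compute and a tool call to move; the robot and the scene stay as the last step left them, time stands still between calls to the robot, and variables do not carry over. Pictures are saved under pics/ and viewed, at most 10 in all, crops included, and the job is handed in when it is done.

Besides the shell and the picture viewer there is one more tool, called after ">>>" as name(argument=value, ...), one argument or row to a line, values as JSON. drive_tool: Moves the arm, as the interface text tells. Its arguments: {"type":"object","properties":{"series":{"type":"array"},"newtons":{"type":"number"}},"required":["series"]}

```bash
mkdir -p pics
cat > h.py <<'E'
import numpy as np, cv2
from rig import env, viewer
def cap(n):
    d=viewer.get_image(n); R,_=cv2.Rodrigues(np.array(d["rvec"],float)); t=np.array(d["tvec"],float).ravel()
    K=np.array(d["camera_matrix"]); Z=d["depth"]; v,u=np.mgrid[:Z.shape[0],:Z.shape[1]]
    pc=np.stack([(u-K[0,2])/K[0,0]*Z,(v-K[1,2])/K[1,1]*Z,Z],-1)
    W=(pc-t)@R
    W[Z<=0]=np.nan
    return d,W,K,R,t
def save(n,img,s=1):
    cv2.imwrite(f"pics/{n}.png",cv2.resize(img[...,::-1],None,fx=s,fy=s,interpolation=cv2.INTER_CUBIC))
E
python3 - <<'E'
from h import *
for n in("scene","top"):
    d,W,K,R,t=cap(n); np.savez(n+".npz",img=d["img"],W=W,K=K,R=R,t=t); save(n,d["img"],1.25)
    print(n,"cam at",-R.T@t)
print(env.pinch_z, env.observe()["tool_rot"])
E
```

```text
scene cam at [1.28825521 0.06031909 1.04073874]
top cam at [ 0.27216279 -0.01733779  1.55876356]
0.0187 [[ 9.63300309e-01  2.68425987e-01 -6.88548402e-05]
 [ 2.68425854e-01 -9.63299502e-01  1.27677678e-03]
 [ 2.76392234e-04 -1.24840188e-03 -9.99999183e-01]]
```

View pics/scene.png

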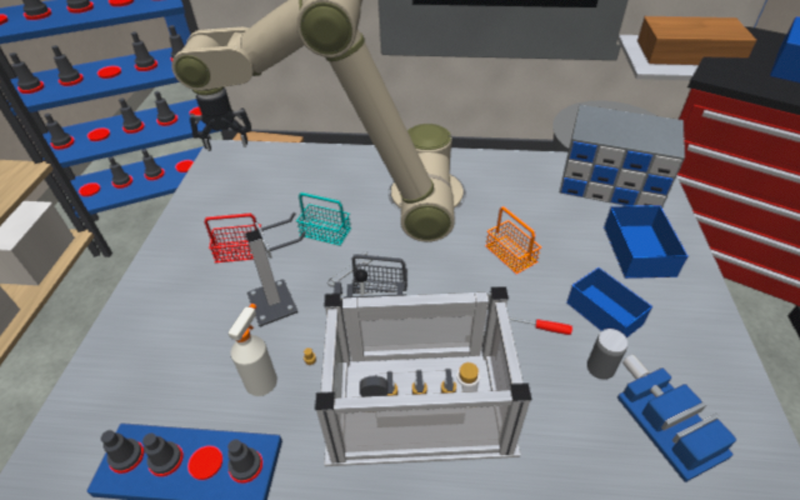

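View pics/top.png

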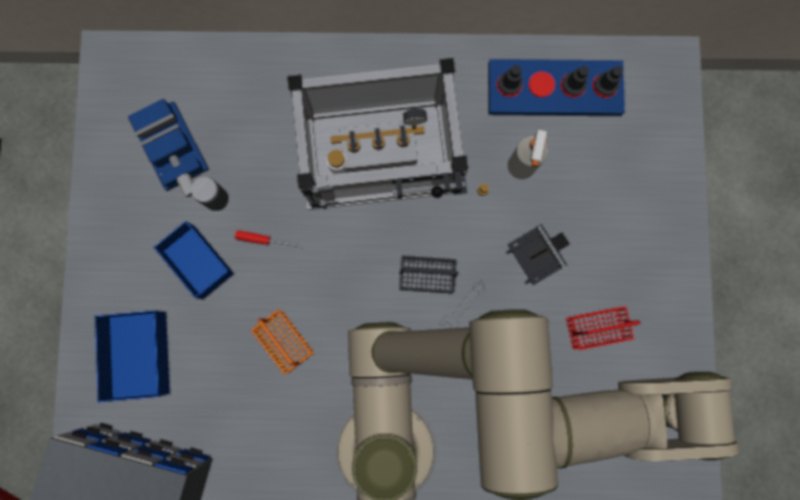

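The scene image shows the grey basket (px ~378,275) in front of the gate, and the hanger with its prongs at (255–300, 215–250). The top image shows the basket at (428,275), hanger at (538,253), knob near (437,190), fitting at (483,189) and spray at (532,150). Next I'll measure with depth.

Run:
```python
from h import *
T=np.load("top.npz");S=np.load("scene.npz")
W=T["W"];img=T["img"]
a=cv2.resize(img[120:260,300:500][...,::-1],None,fx=3.9,fy=3.9,interpolation=cv2.INTER_CUBIC)
cv2.imwrite("pics/topcrop.png",a)
P=np.concatenate([T["W"].reshape(-1,3),S["W"].reshape(-1,3)]);P=P[~np.isnan(P[:,0])]
C=np.concatenate([T["img"].reshape(-1,3)[~np.isnan(T["W"].reshape(-1,3)[:,0])],S["img"].reshape(-1,3)[~np.isnan(S["W"].reshape(-1,3)[:,0])]]).astype(int)
# basket region from top pixels
def px(u,v): return W[int(v/1.25),int(u/1.25)]
for n,p in dict(basket=(428,275),hang=(538,253),cap=(562,240),knob=(437,191),fit=(483,189),spray=(532,150),hingecap=(312,188),latchcap=(458,164),bl=(293,83),br=(447,66)).items(): print(n,px(*p).round(3))
def reg(name,c,r,z0,z1):
    m=(np.hypot(P[:,0]-c[0],P[:,1]-c[1])<r)&(P[:,2]>z0)&(P[:,2]<z1); Q=P[m]
    if len(Q)<5: print(name,len(Q));return
    rc=cv2.minAreaRect(Q[:,:2].astype(np.float32)); print(name,len(Q),"mean",Q.mean(0).round(3),"z",Q[:,2].min().round(3),Q[:,2].max().round(3),"rect",np.round(rc[0],3),np.round(rc[1],3),round(rc[2],1))
b=px(428,275)
reg("basket all",b,.12,.02,.2);reg("bail",b,.12,.10,.16);reg("rim",b,.12,.05,.068)
h=px(538,253)
reg("posttop",h,.2,.225,.25);reg("prongs",h,.2,.2,.222);reg("prongs2",h,.2,.19,.25);reg("post",h,.2,.03,.18);reg("foot",h,.12,.006,.03)
```

```text
basket [ 0.421 -0.099  0.001]
hang [ 0.467 -0.348  0.1  ]
cap [ 0.476 -0.368  0.237]
knob [ 0.576 -0.103  0.253]
fit [ 0.63  -0.23   0.039]
spray [ 0.68  -0.315  0.202]
hingecap [0.586 0.164 0.222]
latchcap [ 0.637 -0.149  0.24 ]
bl [0.816 0.209 0.234]
br [ 0.86  -0.125  0.233]
basket all 926 mean [ 0.419 -0.096  0.082] z 0.02 0.139 rect [ 0.422 -0.096] [0.136 0.087] 86.2
bail 340 mean [ 0.421 -0.095  0.129] z 0.101 0.139 rect [ 0.421 -0.096] [0.132 0.015] 86.7
rim 371 mean [ 0.419 -0.096  0.059] z 0.05 0.068 rect [ 0.422 -0.095] [0.135 0.087] 86.2
posttop 479 mean [ 0.466 -0.349  0.235] z 0.225 0.247 rect [ 0.449 -0.324] [0.104 0.125] 31.3
prongs 552 mean [ 0.493 -0.324  0.215] z 0.2 0.222 rect [ 0.528 -0.322] [0.116 0.275] 85.1
prongs2 1109 mean [ 0.48  -0.336  0.223] z 0.191 0.247 rect [ 0.522 -0.301] [0.266 0.134] 14.7
post 776 mean [ 0.465 -0.341  0.094] z 0.03 0.18 rect [ 0.441 -0.294] [0.395 0.278] 24.7
foot 1583 mean [ 0.477 -0.359  0.011] z 0.006 0.03 rect [ 0.47  -0.355] [0.229 0.224] 36.0
```

View pics/topcrop.png

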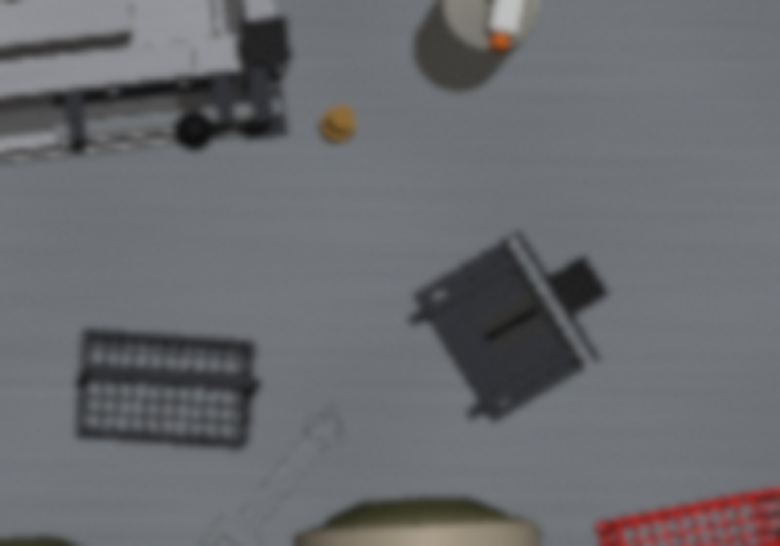

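The crop shows the prong tips at (415,318) and (475,410), the plate line from (515,235) to (595,358), the post cap at (580,285) and the knob at (193,130). I'll turn these into positions.

Run:
```python
from h import *
T=np.load("top.npz");K,R,t=T["K"],T["R"],T["t"]
def ray(u,v,z):
    c=-R.T@t; d=R.T@np.linalg.inv(K)@[300+u/3.9,120+v/3.9,1]; return c+d*(z-c[2])/d[2]
a,b=ray(415,318,.233),ray(475,410,.233); p,q=ray(515,235,.22),ray(595,358,.22); cap=ray(580,285,.239)
d=np.array([(b-a)[1],-(b-a)[0],0]);d/=np.linalg.norm(d); d=d if d[1]<0 else -d
print("tips",a.round(3),b.round(3),"plate",p.round(3),q.round(3),"cap",cap.round(3))
print("x dir tips",np.degrees(np.arctan2(d[1],d[0])),"plate dir",np.degrees(np.arctan2((q-p)[1],(q-p)[0])), "rest est",(a+b)/2+d*.035)
m=(a+b)/2; e=cap-m; print("dir tipmid->cap",np.degrees(np.arctan2(e[1],e[0])),np.hypot(*e[:2]))
s=env.observe(); Rt=s["tool_rot"]; 
print("shift to above basket:",(np.array(Rt).T@(np.array([.421,-.096,.22])-s["position"])).round(3))
```

```text
tips [ 0.449 -0.256  0.233] [ 0.388 -0.296  0.233] plate [ 0.509 -0.328  0.22 ] [ 0.425 -0.381  0.22 ] cap [ 0.472 -0.366  0.239]
x dir tips -57.31828489053244 plate dir -147.77097690009774 rest est [ 0.43742393 -0.30545521  0.233     ]
dir tipmid->cap -59.245645199377556 0.105311995901429
shift to above basket: [ 0.38  -0.344  0.011]
```

>>> drive_tool(
  series=[
    [[0,0,-0.035],0,0.06],
    [[0,0,-0.07],0,0.06],
    [[0.03,-0.027,-0.07],-5,0.06],
    [[0.065,-0.058,-0.07],-11,0.06],
    [[0.1,-0.09,-0.07],-18,0.06],
    [[0.135,-0.122,-0.07],-25,0.06],
    [[0.17,-0.153,-0.07],-32,0.06],
    [[0.205,-0.185,-0.07],-39,0.06],
    [[0.24,-0.217,-0.07],-46,0.06],
    [[0.275,-0.248,-0.07],-53,0.06],
    [[0.31,-0.28,-0.07],-60,0.06],
    [[0.34,-0.308,-0.07],-66,0.06],
    [[0.365,-0.33,-0.07],-69,0.06],
    [[0.38,-0.344,-0.07],-71,0.06],
    [[0.38,-0.344,-0.07],-71,0.06],
    [[0.38,-0.344,-0.07],-71,0.06],
    [[0.38,-0.344,-0.07],-71,0.06],
    [[0.38,-0.344,-0.07],-71,0.06],
  ],
  newtons=60,
)

```text
time_s: 1.9
position: [0.421, -0.0972, 0.3013]
tool_rot: [[0.062, 0.998, -0.0], [0.998, -0.062, -0.0], [-0.0, -0.0, -1.0]]
ft_force: [-0.3, -0.6, 0.2]
grip_width: 0.0601
gripper_force: 0.0
```

Run:
```python
from h import *
d,W,K,R,t=cap("wrist"); save("w1",d["img"],1.2); print(-R.T@t)
m=(W[...,2]>.115)&(W[...,2]<.145)&(abs(W[...,0]-.42)<.05)&(abs(W[...,1]+.096)<.09)
Q=W[m];rc=cv2.minAreaRect(Q[:,:2].astype(np.float32));print(len(Q),Q.mean(0),Q[:,2].max(),rc)
```

```text
[ 0.42431165 -0.02433371  0.44316055]
963 [ 0.41843308 -0.09101238  0.13061575] 0.13393352590180546 ((0.4178898334503174, -0.0964556559920311), (0.1327478438615799, 0.009790194220840931), 86.6489486694336)
```

View pics/w1.png

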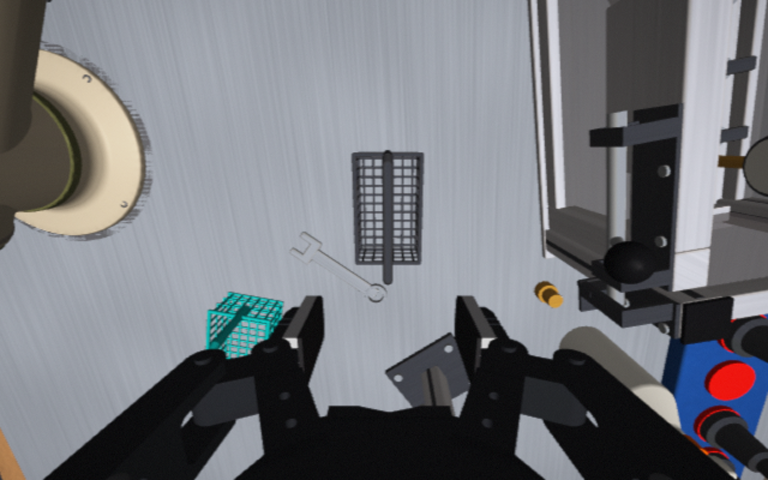

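The wrist view shows the bail as a vertical line at (388,215), centred between the fingers and square to them; the wrench is clear of it. Now I'll descend and grip.

>>> drive_tool(
  series=[
    [[0,-0.003,0.03],0,0.06],
    [[0,-0.003,0.06],0,0.05],
    [[0,-0.003,0.09],0,0.05],
    [[0,-0.003,0.12],0,0.05],
    [[0,-0.003,0.145],0,0.05],
    [[0,-0.003,0.165],0,0.05],
    [[0,-0.003,0.18],0,0.05],
    [[0,-0.003,0.188],0,0.05],
    [[0,-0.003,0.188],0,0.05],
    [[0,-0.003,0.188],0,0.0],
    [[0,-0.003,0.188],0,0.0],
    [[0,-0.003,0.188],0,0.0],
    [[0,-0.003,0.188],0,0.0],
    [[0,-0.003,0.188],0,0.0],
    [[0,-0.003,0.188],0,0.0],
    [[0,-0.003,0.188],0,0.0],
  ],
  newtons=70,
)

```text
time_s: 3.55
position: [0.4191, -0.0965, 0.114]
tool_rot: [[0.06, 0.998, 0.002], [0.998, -0.06, -0.001], [-0.001, 0.002, -1.0]]
ft_force: [2.0, 0.9, 5.8]
grip_width: 0.0075
gripper_force: 68.6
```

>>> drive_tool(
  series=[
    [[0,0,-0.02],0,0.0],
    [[0,0,-0.045],0,0.0],
    [[0,0,-0.07],0,0.0],
    [[0,0,-0.095],4,0.0],
    [[0,0,-0.12],9,0.0],
    [[0,-0.005,-0.135],15,0.0],
    [[-0.01,-0.01,-0.14],21,0.0],
    [[-0.02,-0.015,-0.14],27,0.0],
    [[-0.03,-0.02,-0.14],33,0.0],
    [[-0.045,-0.025,-0.14],39,0.0],
    [[-0.06,-0.03,-0.14],45,0.0],
    [[-0.08,-0.034,-0.14],50,0.0],
    [[-0.1,-0.037,-0.14],53,0.0],
    [[-0.11,-0.038,-0.14],54.5,0.0],
    [[-0.114,-0.038,-0.14],54.5,0.0],
    [[-0.114,-0.038,-0.14],54.5,0.0],
    [[-0.114,-0.038,-0.14],54.5,0.0],
    [[-0.114,-0.038,-0.14],54.5,0.0],
  ],
)

```text
time_s: 5.35
position: [0.3737, -0.2071, 0.2533]
tool_rot: [[0.847, 0.532, -0.0], [0.532, -0.847, 0.0], [0.0, -0.0, -1.0]]
ft_force: [-0.4, -1.1, -4.5]
grip_width: 0.0075
gripper_force: 69.1
```

Run:
```python
from h import *
d,W,K,R,t=cap("wrist"); save("w2",d["img"],1.2); np.savez("w2.npz",img=d["img"],W=W,K=K,R=R,t=t)
d,W,K,R,t=cap("top"); np.savez("t2.npz",img=d["img"],W=W,K=K,R=R,t=t)
o=env.observe(); print(o["grip_width"],o["ft_force"],o["position"])
```

```text
0.0073854578847840115 [-0.31834151 -0.39992355 -5.23300014] [ 0.37368963 -0.20724733  0.25337065]
```

View pics/w2.png

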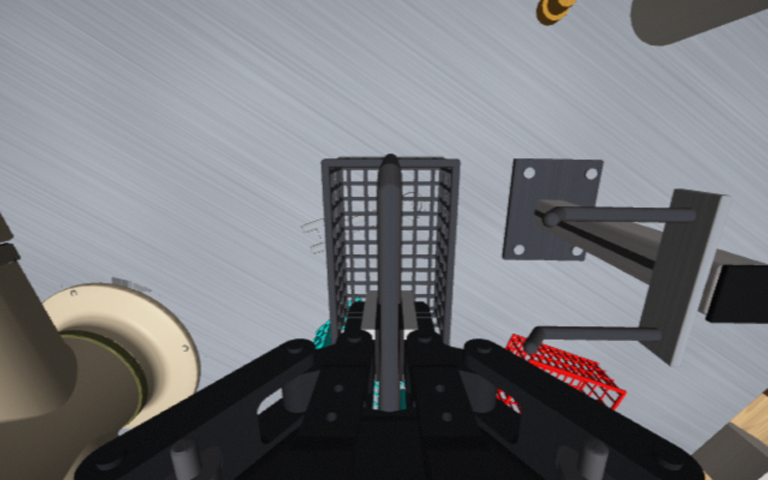

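The basket is held level and its bar is parallel to the plate. The prongs run from (555,215) to (690,215) and from (535,340) to (660,333). I'll measure them from depth in the tool frame.

Run:
```python
from h import *
T=np.load("w2.npz");W=T["W"]
o=env.observe();Rt=np.array(o["tool_rot"]);p=np.array(o["position"])
def q(u,v):
    w=W[int(v/1.2),int(u/1.2)]; return w.round(3),(Rt.T@(w-p)).round(3)
for n,uv in dict(tip1=(553,215),tip1b=(548,215),a1=(600,215),a2=(640,215),a3=(685,215),tip2=(534,342),b1=(570,335),b2=(610,335),b3=(650,334),plate=(680,260),plate2=(665,320),cap=(740,293),bar=(390,200),bar2=(390,280)).items(): print(n,*q(*uv))
```

```text
tip1 [ 0.45  -0.254  0.233] [0.04 0.08 0.02]
tip1b [ 0.449 -0.252  0.232] [0.039 0.078 0.021]
a1 [ 0.465 -0.283  0.219] [0.037 0.113 0.034]
a2 [ 0.476 -0.302  0.217] [0.036 0.135 0.036]
a3 [ 0.489 -0.321  0.219] [0.037 0.157 0.034]
tip2 [ 0.389 -0.293  0.232] [-0.033  0.081  0.021]
b1 [ 0.4   -0.319  0.218] [-0.037  0.109  0.035]
b2 [ 0.413 -0.339  0.218] [-0.037  0.133  0.035]
b3 [ 0.426 -0.359  0.218] [-0.036  0.157  0.036]
plate [ 0.47  -0.342  0.215] [0.01  0.165 0.038]
plate2 [ 0.438 -0.359  0.218] [-0.026  0.163  0.035]
cap [ 0.469 -0.358  0.239] [0.    0.178 0.014]
bar [ 0.419 -0.179  0.271] [ 0.053 -0.    -0.018]
bar2 [ 0.391 -0.196  0.271] [ 0.021  0.    -0.018]
```

>>> drive_tool(
  series=[
    [[0,0.02,0],0,0.0],
    [[0,0.045,0],0,0.0],
    [[0,0.07,0],0,0.0],
    [[0,0.09,0],0,0.0],
    [[0,0.107,0],0,0.0],
    [[0,0.117,0],0,0.0],
    [[0,0.117,0],0,0.0],
    [[0,0.117,0.008],0,0.0],
    [[0,0.117,0.018],0,0.0],
    [[0,0.117,0.028],0,0.0],
    [[0,0.117,0.035],0,0.0],
    [[0,0.117,0.039],0,0.0],
    [[0,0.117,0.041],0,0.0],
    [[0,0.117,0.041],0,0.0],
    [[0,0.117,0.041],0,0.0],
  ],
)

```text
time_s: 6.95
position: [0.4358, -0.307, 0.2126]
tool_rot: [[0.847, 0.531, 0.0], [0.531, -0.847, -0.0], [0.0, 0.001, -1.0]]
ft_force: [-0.8, -0.7, -3.9]
grip_width: 0.007
gripper_force: 69.0
```

>>> drive_tool(
  series=[
    [[0,0,0.001],0,0.01],
    [[0,0,0.001],0,0.014],
    [[0,0,0.001],0,0.02],
    [[0,0,0.001],0,0.028],
    [[0,0,0.001],0,0.028],
    [[0,0,0.001],0,0.028],
    [[0,0,0.001],0,0.028],
    [[0,0,0.001],0,0.028],
    [[0,0,0.001],0,0.028],
    [[0,0,0.001],0,0.028],
  ],
)

```text
time_s: 7.95
position: [0.4357, -0.3069, 0.2113]
tool_rot: [[0.847, 0.531, -0.0], [0.531, -0.847, 0.0], [-0.0, -0.0, -1.0]]
ft_force: [-0.2, -0.4, -0.4]
grip_width: 0.0282
gripper_force: 0.0
```

>>> drive_tool(
  series=[
    [[0,0,-0.01],0,0.028],
    [[0,0,-0.03],0,0.028],
    [[0,0,-0.06],0,0.028],
    [[0,0,-0.09],0,0.028],
    [[0,0,-0.12],0,0.028],
    [[0.01,-0.005,-0.12],1,0.045],
    [[0.04,-0.018,-0.12],4,0.055],
    [[0.075,-0.033,-0.12],8,0.055],
    [[0.11,-0.049,-0.12],12,0.055],
    [[0.145,-0.064,-0.12],16,0.055],
    [[0.175,-0.078,-0.12],20,0.055],
    [[0.2,-0.089,-0.12],23,0.055],
    [[0.213,-0.095,-0.12],24.6,0.055],
    [[0.22,-0.098,-0.12],24.6,0.055],
    [[0.22,-0.098,-0.12],24.6,0.055],
    [[0.22,-0.098,-0.12],24.6,0.055],
    [[0.22,-0.098,-0.12],24.6,0.055],
  ],
)

```text
time_s: 9.65
position: [0.5698, -0.1078, 0.3315]
tool_rot: [[0.992, 0.129, 0.0], [0.129, -0.992, -0.0], [0.0, 0.0, -1.0]]
ft_force: [-0.1, 0.8, 0.3]
grip_width: 0.0552
gripper_force: 0.0
```

Run:
```python
from h import *
d,W,K,R,t=cap("wrist"); save("w3",d["img"],1.2); np.savez("w3.npz",img=d["img"],W=W,K=K,R=R,t=t)
d,Wt,K2,R2,t2=cap("top"); 
a=d["img"][120:260,300:500]; np.savez("t3.npz",img=d["img"],W=Wt,K=K2,R=R2,t=t2)
c=cap("scene")[0]["img"]
b=cv2.resize(a,(400,280)); c=cv2.resize(c[130:270,150:350],(400,280)); save("s3",np.hstack([b,c]))
```

```text
(no output)
```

View pics/w3.png

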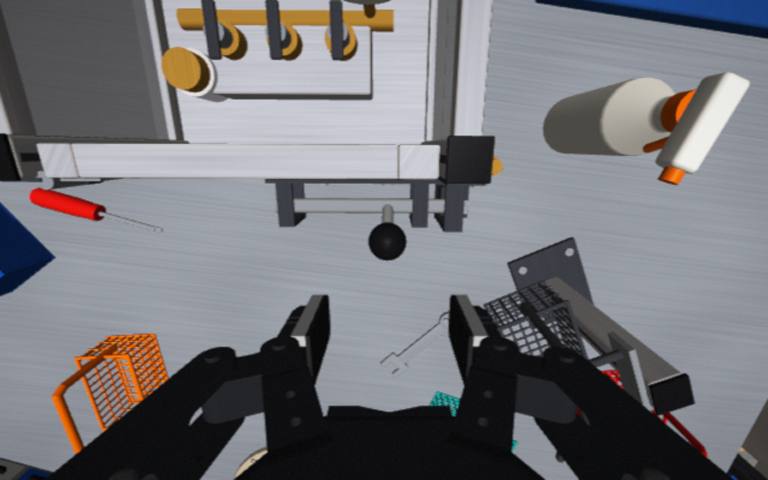

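View pics/s3.png

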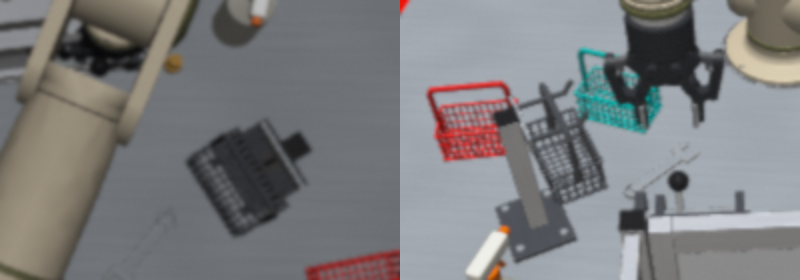

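The basket hangs on the hook. In the wrist view the knob is at (387,241), the straps at (290,205) and (420,205), and the keeper at (455,205). The gate is square to the tool.

Run:
```python
from h import *
from scipy.optimize import least_squares
T=np.load("w3.npz");W=T["W"]
o=env.observe();Rt=np.array(o["tool_rot"]);p=np.array(o["position"])
Q=W[185:216,308:338].reshape(-1,3);Q=Q[(Q[:,2]>.236)&(Q[:,2]<.27)]
s=least_squares(lambda c:np.linalg.norm(Q-c,axis=1)-.014,[*Q.mean(0)[:2],.239],loss="soft_l1",f_scale=.001).x
print("knob",s.round(4),"tool",(Rt.T@(s-p)).round(4),len(Q))
L=lambda u,v:(Rt.T@(W[int(v/1.2),int(u/1.2)]-p)).round(3)
for n,uv in dict(strapF=(421,222),strapT=(421,190),keepF=(454,225),keepT=(454,190),strap2F=(288,222),frameL=(80,170),frameR=(400,170),bolt=(350,206)).items(): print(n,L(*uv))
# basket check, hanging bar
for nm in ("t3","w3"):
    A=np.load(nm+".npz")["W"]; m=(abs(A[...,2]-.229)<.006)&(np.hypot(A[...,0]-.437,A[...,1]+.308)<.03);print(nm,A[m].mean(0),m.sum())
```

```text
knob [ 0.5748 -0.1067  0.2383] tool [ 0.005  -0.0003  0.0932] 762
strapF [0.015 0.025 0.11 ]
strapT [0.04  0.024 0.11 ]
keepF [0.015 0.05  0.105]
keepT [0.041 0.048 0.105]
strap2F [ 0.016 -0.077  0.109]
frameL [ 0.055 -0.228  0.111]
frameR [0.055 0.009 0.109]
bolt [ 0.025 -0.032  0.131]
t3 [ 0.43588188 -0.3054369   0.227495  ] 79
w3 [ 0.42828745 -0.3076666   0.22631152] 38
```

>>> drive_tool(
  series=[
    [[0.002,0,0.02],0,0.048],
    [[0.002,0,0.045],0,0.048],
    [[0.002,0,0.07],0,0.048],
    [[0.002,0,0.09],0,0.048],
    [[0.002,0,0.102],0,0.048],
    [[0.002,0,0.109],0,0.048],
    [[0.002,0,0.109],0,0.048],
    [[0.002,0,0.109],0,0.036],
    [[0.002,0,0.109],0,0.03],
    [[0.002,0,0.109],0,0.024],
    [[0.002,0,0.109],0,0.01],
    [[0.002,0,0.109],0,0.01],
    [[0.002,0,0.109],0,0.01],
    [[0.002,0,0.109],0,0.01],
  ],
  newtons=60,
)

```text
time_s: 11.2
position: [0.5725, -0.1061, 0.2236]
tool_rot: [[0.991, 0.131, 0.002], [0.131, -0.991, 0.001], [0.002, -0.0, -1.0]]
ft_force: [-0.5, 3.9, 5.4]
grip_width: 0.0253
gripper_force: 58.5
```

>>> drive_tool(
  series=[
    [[0,0,-0.003],0,0.01],
    [[0,0,-0.006],0,0.01],
    [[0,0,-0.009],0,0.01],
    [[0,0,-0.012],0,0.01],
    [[0,0,-0.014],0,0.01],
    [[0,0,-0.014],0,0.01],
    [[0,0,-0.014],0,0.01],
    [[0,0,-0.014],0,0.01],
  ],
)

```text
time_s: 12.0
position: [0.5721, -0.1061, 0.2362]
tool_rot: [[0.991, 0.131, -0.0], [0.131, -0.991, 0.001], [-0.0, -0.001, -1.0]]
ft_force: [0.3, 5.3, -2.2]
grip_width: 0.0251
gripper_force: 59.0
```

>>> drive_tool(
  series=[
    [[0,-0.003,0],0,0.01],
    [[0,-0.006,0],0,0.01],
    [[0,-0.009,0],0,0.01],
    [[0,-0.012,0],0,0.01],
    [[0,-0.015,0],0,0.01],
    [[0,-0.018,0],0,0.01],
    [[0,-0.021,0],0,0.01],
    [[0,-0.024,0],0,0.01],
    [[0,-0.027,0],0,0.01],
    [[0,-0.03,0],0,0.01],
    [[0,-0.033,0],0,0.01],
    [[0,-0.036,0],0,0.01],
    [[0,-0.036,0],0,0.01],
    [[0,-0.036,0],0,0.01],
    [[0,-0.036,0],0,0.01],
    [[0,-0.036,0],0,0.01],
  ],
)

```text
time_s: 13.6
position: [0.5674, -0.071, 0.2363]
tool_rot: [[0.991, 0.13, -0.0], [0.13, -0.991, 0.0], [-0.0, -0.0, -1.0]]
ft_force: [1.9, 0.8, -2.1]
grip_width: 0.0251
gripper_force: 59.1
```

>>> drive_tool(
  series=[
    [[-0.0097,-0.0022,0],2.5,0.01],
    [[-0.0193,-0.0049,0],5,0.01],
    [[-0.0288,-0.0079,0],7.5,0.01],
    [[-0.0381,-0.0114,0],10,0.01],
    [[-0.0472,-0.0153,0],12.5,0.01],
    [[-0.0562,-0.0195,0],15,0.01],
    [[-0.065,-0.0242,0],17.5,0.01],
    [[-0.0736,-0.0292,0],20,0.01],
    [[-0.082,-0.0346,0],22.5,0.01],
    [[-0.0902,-0.0403,0],25,0.01],
    [[-0.098,-0.0465,0],27.5,0.01],
    [[-0.1056,-0.0529,0],30,0.01],
    [[-0.1056,-0.0529,0],30,0.01],
    [[-0.1056,-0.0529,0],30,0.01],
    [[-0.1056,-0.0529,0],30,0.01],
    [[-0.1056,-0.0529,0],30,0.01],
    [[-0.1056,-0.0529,0],30,0.01],
    [[-0.1056,-0.0529,0],30,0.01],
  ],
)

```text
time_s: 15.4
position: [0.456, -0.0326, 0.2363]
tool_rot: [[0.924, -0.383, 0.0], [-0.383, -0.924, -0.0], [0.0, 0.0, -1.0]]
ft_force: [2.9, -1.2, -2.3]
grip_width: 0.0245
gripper_force: 59.1
```

Run:
```python
from h import *
c=cap("scene")[0]["img"]; save("s4",c[110:300,130:450],2.4)
d,W,K,R,t=cap("wrist"); a=d["img"]; save("w4",a)
A=cap("top")[1]; m=(abs(A[...,2]-.229)<.006)&(np.hypot(A[...,0]-.437,A[...,1]+.308)<.03);print(A[m].mean(0),m.sum())
print(env.observe()["ft_force"],env.observe()["gripper_force"])
```

```text
[ 0.43518014 -0.30572639  0.22809733] 79
[ 2.89228535 -1.92827425 -1.52603429] 59.07070755958557
```

View pics/s4.png

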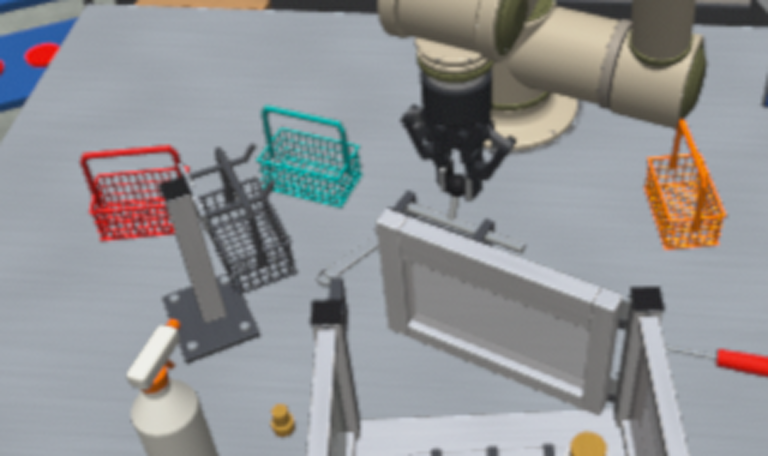

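View pics/w4.png

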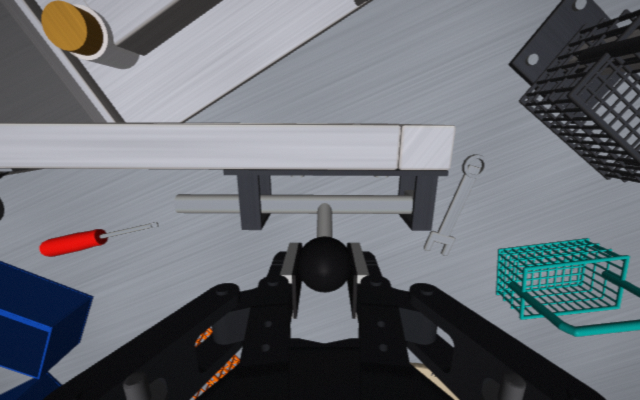

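The gate stands about 30° open with the knob at (323,263) held in the gripper and the bolt drawn. The basket still hangs on its hook and the bystanders haven't moved, so I'm handing the job in.

```bash
python3 -c "
from rig import env
print(env.close_job())"
```

```text
the job is handed in; nothing more can be done
None
```

The job is handed in: the basket hangs on the double hook, the bolt was lifted and drawn with the gate shut, and the gripper is holding the gate about 30° open; no verdict came back.

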